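Clear the shuttle die of a bench press and send it home

ROBOT

A 6-joint arm with a two-finger parallel gripper is mounted at the origin on the work surface. World frame = base frame: x ahead of the robot, y to its left, z up, the work surface at z = 0. Lengths are in m, angles in rad, forces in N, time in s.
With the tool pointing down it reaches from about 0.275 to 0.875 m from the base axis. Payload 12.5 kg.
Tool frame: the origin (TCP) lies midway between the tips of the shut fingers; the grasp point (between the pads) lies 19 mm behind it (robot.grip_depth is the distance from the TCP to the grasp point, in m); z points along the fingers, y is the direction in which the jaws open and shut (so a half turn about z gives the same grasp; the last joint's range is limited). The gripper opens to 85 mm and grips with 20 to 120 N. Pads are 22 mm wide; open, the fingers measure 114 mm over their backs; the gripper's body (76 mm by 85 mm) begins 54 mm behind the grasp point. The pads swing forward as they close: fully open they stand 13 mm farther back than shut.
Start: joints at [1.085, 0.351, 1.652, -0, 1.139, -0.085], TCP at [0.215, 0.506, 0.231] pointing down, gripper open.
Joint ranges: [-2.75, 2.75], [-0.79, 2.1], [0.01, 2.65], [-1.57, 4.71], [0.07, 3.14], [-2.87, 2.87]. Speed limits (rad/s): [2.22, 2.22, 2.79, 3.14, 3.14, 3.14].

INTERFACE

Orientations are given as a unit quaternion [x, y, z, w].
In Python, from station import robot gives the robot as it stands. The module is installed in compiled form; this text tells all that it offers.
- The arm moves only by the tool step_arm, never from a script. Its argument "plan" is a list of rows, each an object of numbers: "x", "y", "z": the shift along the tool's x, y, z in cm; "wx", "wy", "wz": the turn, a rotation vector about the tool's x, y, z in rad. A call has 1 to 5 rows; each row is the pose to reach, as a shift and turn from the pose measured when the call began, along the tool's axes at that moment; what a row does not reach only later rows make up. A row lasts 1/12 s, in which the tool goes at most 41.7 mm and 7.16 degrees, less where a joint would pass 70% of its speed; a pose out of reach is approached as far as the arm can. A call with a gripper value outside its range is refused whole. "gripper" is the opening, from 0 (shut) to 1 (fully open), set as the call begins (left out, the last holds). The fingers move at their own pace and stop on an object; "squeeze" is the grip in N (left out, the last holds). Time passes only in rows, so rows that repeat a pose let the fingers close. It gives the time, the measured TCP pose, the force and the opening at its end, in the units of the state.
- robot.state(): the state, without advancing time (a new reading comes with each control period).
- robot.snapshot(name): name is "scene" or "top" or "wrist"; returns (picture, depth): 480x640x3 uint8, red, green, blue; 480x640 float32, m along the optical axis (not along the pixel's ray), 0 where there is no reading.
- robot.get_calibration(name): a dict with "camera_matrix" (3x3 intrinsics, pixels), "T" (4x4, takes a point from camera to world coordinates); the wrist camera has in their place "hand_eye" (4x4, takes a point from camera to tool coordinates, whose origin is the TCP and whose axes are the flange's). Camera axes: x right, y down, z forward; pixel columns grow to the right and rows downward; lengths in m; the calibration is good to about 2 mm. A picture is of the moment at which its call begins: read the wrist's pose just before it. get_calibration takes no time and is no camera call.
- robot.hand_in(): hands the job in, once; it reports no verdict.
The state is a dict: "t": time; "joints": joint angles; "joint_vel": joint speeds; "effort": joint torques, N m; "position": TCP position; "tool_rot": TCP orientation; "contact_force": force on the tool from outside, world axes, zero at the start; "moment": the same for the moment, N m; "grip_width": opening from 0.0 (shut) to 1.0 (fully open).
Only numpy, scipy, OpenCV 4.12 (cv2) and the standard library are available. Lean on these libraries where they do the work, as an engineer would, in place of code of your own. Each camera call takes 0.05 s, during which the arm holds its last target.

TASK

The shuttle die has come out of the bench press with a freshly formed U-bracket sitting in one of its two cavities. Lift the bracket out and set it down gently, not dropped, standing on its base (open side up) in the bay of the white basket that holds the other finished U-bracket; then push the emptied shuttle along its slide, under the press, until the spring detent snaps it fully home. Leave the flat filler plate in its cavity and everything else on the table where it is.

Things in the scene. Friction and masses are not known exactly. Their poses are not given: they have to be found in the camera images.
- station: Grey bench press, fixed. Origin: mid-slide, on the table. Slide along its y; +y leads under the press. Base plate x -75..75, y -195..255, 20 mm high. Head over x -45..45 from y +35 on, 132 to 255 mm above the table, ram under it; nothing overhangs y < 35. Column y 162..248. Spring plunger housing at x 71..101, y -14..14, 56 mm high; its nose and knob reach x 52..121.
- shuttle (a joint): Travel of the die shuttle along the station's +y, m: 0 = fully out, 0.130 = end stop, fully home; it starts at 0. Friction about 1.5 N; at about 0.117 a ridge on its side meets the spring plunger and about 3 to 6 N more is needed; the crest passes at 0.124, then the spring drives it on to the stop and holds it there.
- die_top (a point): On the shuttle: centre of the dark steel die block's top, 64 mm above the table, at station (0, -75 mm + travel); axes as the station's. Block 100 (x) x 150 (y) mm. Its two cavities, centred at y -28 and +28, are 43 (x) x 39 (y) mm, 18 mm deep, upright walls. Two guide posts, 14 mm thick, 40 mm high, stand on it at (-40, -64) and (40, 64).
- lug (a point): On the shuttle: middle of the top edge of the upright push lug at its outer (-y) end, 106 mm above the table, at station (0, -183 mm + travel). Plate 50 mm wide (x), 10 mm thick (y); its -y face is free: push there towards +y. The die block begins 33 mm to its +y side.
- bracket: The new U-bracket, bare grey steel, about 90 g, loose: base 40 (x) x 36 (y) x 3 mm, two upright flanges 3 mm thick, 36 mm high overall, outer faces at x -20 and +20. Origin: centre of its underside; z up through the open side. It stands in one cavity (either), its x along the station's x, flanges rising 18 mm above the die. Can be gripped across both flanges (40 mm).
- filler: Flat grey steel filler plate 40 x 36 x 8 mm lying loose in the die's other cavity; it stays there. Origin: centre of its underside.
- basket: White lattice-walled basket, fixed, 226 (x) x 208 (y) mm, walls 4 mm thick and 50 mm high. Origin: centre of its underside. Two dividers, 40 mm high and 4 mm thick, at x -37 and +37 split it into three bays, each 70 mm wide (x) and 200 mm long (y), centred at x -74, 0 and +74 mm.
- basket_floor (a point): Centre of the basket's floor, 4 mm above the table; axes as the basket's.
- mate: A finished U-bracket, the same in shape and size as the new one, standing open side up in the -y half of one of the bays (which one varies): the new one goes in that bay. Origin: centre of its underside.
- angle: Grey steel angle clip with one upright flange, 40 x 40 mm, 40 mm high, standing in another bay. Origin: centre of its underside.
- strap: Flat grey steel strap 36 x 66 mm, 15 mm high, lying in the remaining bay. Origin: centre of its underside.
- jar: Lidded jar 56 mm across, 90 mm high, beside the station's -x side. Origin: centre of its underside.
- roll: Cardboard roll core 84 mm across, 45 mm high, beside the station's +x side. Origin: centre of its underside.
- driver: Screwdriver lying beside the basket on its -y side. Origin: underside of its middle.
- carton: Small cardboard carton 90 x 120 x 70 mm beyond the basket. Origin: centre of its underside.
- mug: White mug 76 mm across, 90 mm high, beside the press on the station's -x side. Origin: centre of its underside.

How it is judged:
On the way, in this order (a step that is already met when the one before it is completed fails the run):
1. the bracket is lifted clear of the die while the shuttle is still out (z of bracket in the frame of die_top above 0.01 m and value of joint shuttle below 0.06 m), for 0.1 s.
2. the bracket stands released in the bay that holds the other U-bracket (((x of bracket in the frame of basket_floor between -0.098 and -0.05 m and x of mate in the frame of basket_floor between -0.1 and -0.048 m) or (x of bracket in the frame of basket_floor between -0.024 and 0.024 m and x of mate in the frame of basket_floor between -0.026 and 0.026 m) or (x of bracket in the frame of basket_floor between 0.05 and 0.098 m and x of mate in the frame of basket_floor between 0.048 and 0.1 m)) and y of bracket in the frame of basket_floor between -0.092 and 0.092 m and z of bracket in the frame of basket_floor between -0.006 and 0.006 m and angle between bracket's own z axis and vertical below 0.15 rad and linear speed of bracket below 0.03 m/s and contact force between the fingers and bracket below 0.2 N), for 0.2 s.
3. the shuttle is pushed fully home into its detent (value of joint shuttle above 0.126 m), for 0.2 s.
At the end, for the whole second after the job is handed in: The bracket stands released and still on the basket's floor, base down (within 6 mm in height and 0.15 rad of upright), in the same bay as the other finished U-bracket; the shuttle is home in its detent (travel above 0.126 m) with the filler plate still lying in its cavity (all of step 2 and value of joint shuttle above 0.126 m and x of filler in the frame of die_top between -0.008 and 0.008 m and z of filler in the frame of die_top below -0.012 m and y of filler in the frame of die_top between -0.036 and 0.036 m); the robot touches nothing.
It fails at once if a part already in the basket is moved by more than 20 mm (distance of any of mate, angle, strap from where it was at the start of the episode above 0.02 m).
It fails at once if the jar, roll, screwdriver, carton or mug is moved by more than 40 mm (distance of any of jar, roll, driver, carton, mug from where it was at the start of the episode above 0.04 m).
It fails at once if the bracket is dropped into the basket (falls free faster than 0.5 m/s) (horizontal distance between bracket and basket below 0.16 m and contact force between the fingers and bracket below 0.2 N and linear speed of bracket above 0.5 m/s).
It also fails if it takes over 58 s, if anything falls off the work surface, if the arm or the gripper's body presses on something with over 40 N, if the wrist force passes 120 N, or if a joint passes its speed limit or range.

## Working session

There is one attempt and no reset: what is moved stays moved. The work goes in short steps, Python scripts to look and compute and a tool call to move; the robot and the scene stay as the last step left them, time stands still between calls to the robot, and variables do not carry over. Pictures are saved under pics/ and viewed, and the job is handed in when it is done.

Besides the shell and the picture viewer there is one more tool, called after "Call:" as name(argument=value, ...), one argument or row to a line, values as JSON. step_arm: Moves the arm, as the interface text tells. Its arguments: {"type":"object","properties":{"plan":{"type":"array","items":{"type":"object","properties":{"x":{"type":"number"},"y":{"type":"number"},"z":{"type":"number"},"wx":{"type":"number"},"wy":{"type":"number"},"wz":{"type":"number"}}}},"gripper":{"type":"number"},"squeeze":{"type":"number"}},"required":["plan"]}

```bash
mkdir -p pics; cat > h.py <<'E'
import numpy as np, cv2
from station import robot
from scipy.spatial.transform import Rotation as R
def snap(n,f):
    im,d=robot.snapshot(n); cv2.imwrite('pics/'+f+'.png',im[:,:,::-1]); np.savez('pics/'+f,im=im,d=d); return im,d
def cloud(n,d,T=None):
    c=robot.get_calibration(n); K=c['camera_matrix']; T=c['T'] if T is None else T
    v,u=np.mgrid[:480,:640]; P=np.stack([(u-K[0,2])/K[0,0]*d,(v-K[1,2])/K[1,1]*d,d],-1)
    return P@T[:3,:3].T+T[:3,3]
E
python3 - <<'E'
from h import *
print(robot.state())
for n in ('scene','top'):
    snap(n,n+'0'); print(robot.get_calibration(n))
E
```

```text
{'t': 0.0, 'joints': array([ 1.08541009e+00,  3.51227698e-01,  1.65240472e+00, -2.19346017e-05,
        1.13905065e+00, -8.45995775e-02]), 'joint_vel': array([ 0.00026617, -0.00224556,  0.00061677,  0.00052153,  0.00078454,
       -0.0005258 ]), 'effort': array([ 2.40854075e-03, -5.06109095e+01, -2.91399068e+01,  9.09388336e-05,
        4.51485015e-03,  1.52265511e-05]), 'position': array([0.21441519, 0.50614905, 0.23077045]), 'tool_rot': array([ 1.99050273e-01,  9.79989128e-01, -5.26014075e-04, -1.43728270e-04]), 'contact_force': array([-0.00485067, -0.18711959, -0.61913207]), 'moment': array([-0.03386657, -0.05312052, -0.01758686]), 'grip_width': 0.996616739159851}
{'camera_matrix': array([[494.24551802,   0.        , 315.46951049],
       [  0.        , 494.24551802, 238.11994027],
       [  0.        ,   0.        ,   1.        ]]), 'T': array([[ 0.73097105,  0.40995115, -0.54554686,  1.12601861],
       [ 0.68239586, -0.4439763 ,  0.58070727, -0.65184931],
       [-0.00414827, -0.79675913, -0.60428279,  0.7020862 ],
       [ 0.        ,  0.        ,  0.        ,  1.        ]])}
{'camera_matrix': array([[506.39209898,   0.        , 325.53633159],
       [  0.        , 506.39209898, 240.71128279],
       [  0.        ,   0.        ,   1.        ]]), 'T': array([[-9.13522798e-04, -9.96267734e-01,  8.63120399e-02,
         5.01856847e-01],
       [-9.99998595e-01,  1.03145176e-03,  1.32172284e-03,
        -6.11042149e-02],
       [-1.40581652e-03, -8.63107112e-02, -9.96267276e-01,
         1.33916814e+00],
       [ 0.00000000e+00,  0.00000000e+00,  0.00000000e+00,
         1.00000000e+00]])}
```

View pics/scene0.png

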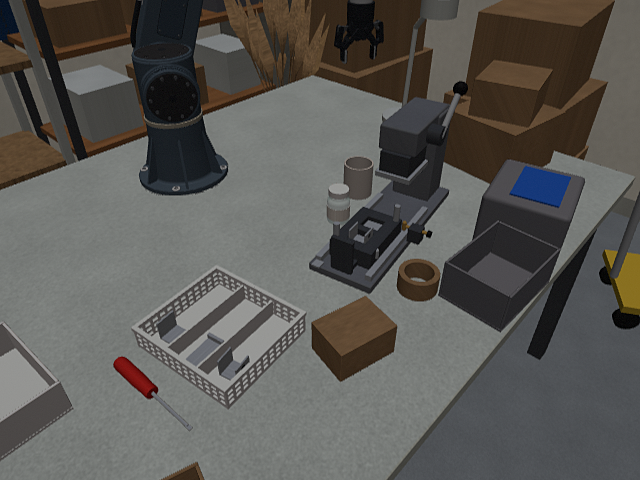

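View pics/top0.png

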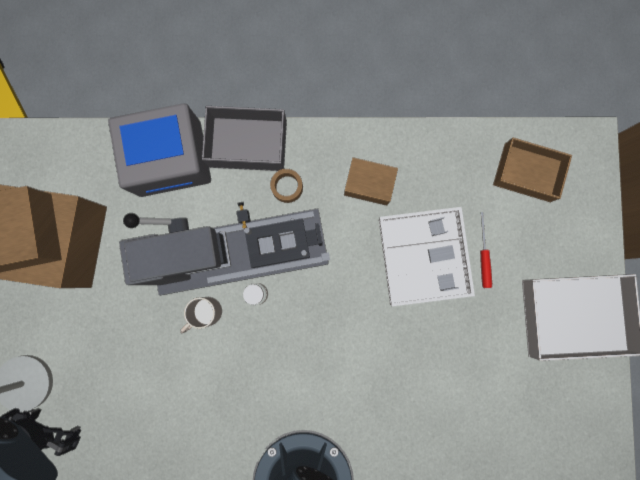

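The top view shows the station at about (225,250) and the basket at about (427,257). The die is near (280,240), with its two cavities at (266,244) and (288,241). I'll zoom in on both.

```bash
python3 - <<'E'
from h import *
t=cv2.imread('pics/top0.png'); s=cv2.imread('pics/scene0.png')
a=cv2.resize(t[195:315,220:340],(400,400),interpolation=2); b=cv2.resize(t[195:315,370:490],(400,400),interpolation=2)
cv2.imwrite('pics/z1.png',np.hstack([a,b]))
a=cv2.resize(s[180:300,300:440],(400,343),interpolation=2); b=cv2.resize(s[260:410,130:305],(400,343),interpolation=2)
cv2.imwrite('pics/z2.png',np.hstack([a,b]))
for n in ('top','scene'):
    z=np.load(f'pics/{n}0.npz'); P=cloud(n,z['d']); np.save(f'pics/P{n}',P)
P=np.load('pics/Ptop.npy')
for (u,v) in [(266,244),(288,241),(256,294),(300,350),(438,226),(441,254),(446,282),(400,270)]: print(u,v,P[v,u].round(4))
E
```

```text
266 244 [0.6052 0.0926 0.0506]
288 241 [0.613  0.0366 0.0487]
256 294 [0.479  0.1113 0.0905]
300 350 [ 0.3315  0.0077 -0.0044]
438 226 [ 0.656  -0.357   0.0069]
441 254 [ 0.5818 -0.3632  0.0081]
446 282 [ 0.5083 -0.3756  0.0046]
400 270 [ 0.5398 -0.2548  0.0076]
```

View pics/z1.png

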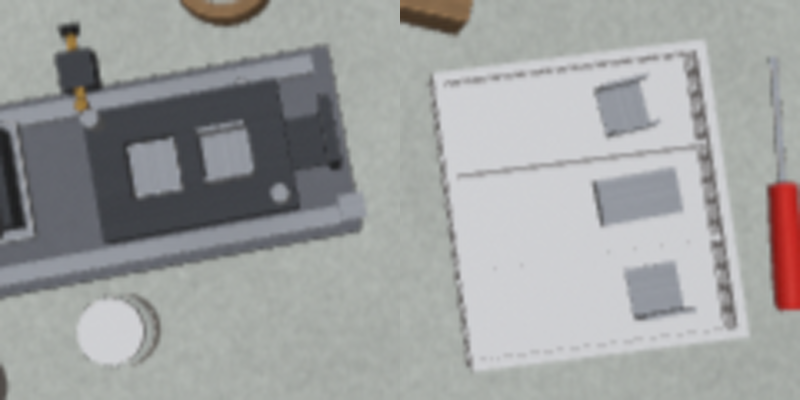

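View pics/z2.png

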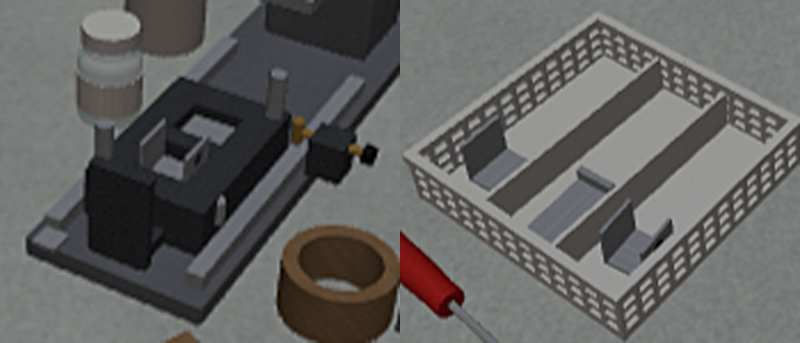

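The bracket with two flanges is in the outer cavity next to the lug. The mate is in the far (+x) bay, and the angle clip with one flange is in the near bay. Next I'll measure poses.

```bash
python3 - <<'E'
from h import *
for n in ('top','scene'):
    P=np.load(f'pics/P{n}.npy').reshape(-1,3)
    def rect(lab,m):
        q=P[m]; r=cv2.minAreaRect(q[:,:2].astype(np.float32)*1000); print(n,lab,len(q),np.round(r[0],1),np.round(r[1],1),round(r[2],2),'z',q[:,2].mean().round(4))
    x,y,z=P.T
    st=(x>.5)&(x<.72)&(y>-.06)&(y<.18)
    rect('die top',st&(abs(z-.064)<.004)&(x>.53)&(x<.68)&(y>-.015))
    rect('flanges',st&(z>.075)&(z<.088)&(abs(x-.613)<.028)&(abs(y-.037)<.022))
    rect('lug',st&(abs(z-.106)<.005)&(y<.02))
    bk=(x>.42)&(x<.75)&(y<-.17)&(y>-.46)
    rect('basket rim',bk&(abs(z-.050)<.004))
    rect('mate flange',bk&(x>.6)&(z>.03)&(z<.044)&(y<-.31)&(abs(y+.355)<.03)&(abs(x-.656)<.035))
    rect('rail/base20',(abs(z-.020)<.003)&(x>.5)&(x<.72)&(y>-.1)&(y<.16))
    rect('table',(abs(z)<.01)&(abs(x-.45)<.05)&(abs(y)<.05))
# top die contour cast
im=np.load('pics/top0.npz')['im'];
z=np.load('pics/top0.npz')['d']
for r in range(60): pass
g=cv2.cvtColor(im,cv2.COLOR_RGB2GRAY)
m=((g<80)).astype(np.uint8); m[:, :225]=0; m[:,340:]=0; m[:205]=0; m[290:]=0
cs,_=cv2.findContours(m,0,2); c=max(cs,key=cv2.contourArea); print(cv2.minAreaRect(c), g[228,300],g[262,262],g[244,266])
E
```

```text
top die top 1548 [623.   69.3] [130.4 153.2] 10.48 z 0.0636
top flanges 42 [613.4  37. ] [40.3 35.4] 10.26 z 0.0812
top lug 103 [608.8 -31.7] [32.8 86.8] 63.46 z 0.1048
top basket rim 983 [ 599.4 -305.6] [280.6 229.5] 7.15 z 0.0496
top mate flange 47 [ 655.  -354.4] [70.7 47.4] 3.73 z 0.039
top rail/base20 859 [600.6  49.8] [185.4 232. ] 4.21 z 0.0199
top table 1455 [449.7   0. ] [99.9 97.1] 89.94 z -0.0006
scene die top 1206 [608.5  62.8] [102.8 154.1] 11.78 z 0.062
scene flanges 56 [614.   34.5] [42.7 37.1] 8.24 z 0.0785
scene lug 105 [608.8 -34.1] [32.2 86.2] 64.2 z 0.1033
scene basket rim 1857 [ 608.1 -313.8] [300.9 214.3] 7.17 z 0.0481
scene mate flange 202 [ 655.1 -354. ] [82.5 38.9] 17.53 z 0.0354
scene rail/base20 695 [608.  37.] [199.1 210.8] 6.79 z 0.0191
scene table 1062 [4.499e+02 1.000e-01] [99.6 99.8] 0.11 z -0.0025
((284.047119140625, 241.9542694091797), (39.54978942871094, 74.62017822265625), 79.50852966308594) 67 67 150
```

```bash
cat >> h.py <<'E'
def rel(p,jaw=None):
    """shift cm in tool axes, and rotvec, to TCP world p, tool down with jaw (tool y) at angle jaw deg (mod 180)"""
    s=robot.state(); Rc=R.from_quat(s['tool_rot']); sh=Rc.inv().apply(np.array(p)-s['position'])*100
    print('t',s['t'],'pos',s['position'].round(4),'F',s['contact_force'].round(1),'grip',round(s['grip_width'],3),'j',s['joints'].round(2))
    y=Rc.as_matrix()[:,1]; print('jaw deg',np.degrees(np.arctan2(y[1],y[0])).round(2))
    print('shift cm',sh.round(2),'len',np.linalg.norm(sh).round(1))
    if jaw is not None:
        for a in (jaw,jaw+180):
            a=np.radians(a); Y=np.array([np.cos(a),np.sin(a),0]); Z=np.array([0,0,-1.]); X=np.cross(Y,Z)
            w=(Rc.inv()*R.from_matrix(np.stack([X,Y,Z],1))).as_rotvec(); print('rotvec',w.round(3))
E
python3 - <<'E'
from h import *
rel((.42,.13,.26),25); rel((.61,.04,.2),10)
print(robot.get_calibration('wrist'))
E
```

```text
t 0.1 pos [0.2144 0.5062 0.2308] F [ 0.3 -0.   0.1] grip 1.0 j [ 1.09  0.35  1.65  0.    1.14 -0.08]
jaw deg 67.04
shift cm [-33.61 -26.62  -2.89] len 43.0
rotvec [-0.001  0.     0.734]
rotvec [-0.000e+00 -1.000e-03 -2.408e+00]
t 0.1 pos [0.2144 0.5062 0.2308] F [ 0.3 -0.   0.1] grip 1.0 j [ 1.09  0.35  1.65  0.    1.14 -0.08]
jaw deg 67.04
shift cm [-54.61 -27.48   3.1 ] len 61.2
rotvec [-0.001  0.     0.995]
rotvec [-0.000e+00 -1.000e-03 -2.146e+00]
{'camera_matrix': array([[340.97083297,   0.        , 315.38406818],
       [  0.        , 340.97083297, 242.68210637],
       [  0.        ,   0.        ,   1.        ]]), 'hand_eye': array([[ 1.59172272e-03, -9.53569482e-01, -3.01168905e-01,
         7.81425442e-02],
       [ 9.99998013e-01,  1.15648133e-03,  1.62345529e-03,
        -5.71317099e-04],
       [-1.19978120e-03, -3.01170891e-01,  9.53569428e-01,
        -1.42991705e-01],
       [ 0.00000000e+00,  0.00000000e+00,  0.00000000e+00,
         1.00000000e+00]])}
```

Call:
step_arm(
  plan=[
    {"x":-33.6,"y":-26.6,"z":-2.9,"wz":0.73},
    {"x":-33.6,"y":-26.6,"z":-2.9,"wz":0.73},
    {"x":-33.6,"y":-26.6,"z":-2.9,"wz":0.73},
    {"x":-33.6,"y":-26.6,"z":-2.9,"wz":0.73},
    {"x":-33.6,"y":-26.6,"z":-2.9,"wz":0.73},
  ],
  gripper=1,
)

```text
$.plan[0]: bad value
```

```bash
python3 -c "
from h import *
rel((.42,.13,.26),25)"
```

```text
t 0.1 pos [0.2144 0.5062 0.2308] F [ 0.3 -0.   0.1] grip 1.0 j [ 1.09  0.35  1.65  0.    1.14 -0.08]
jaw deg 67.04
shift cm [-33.61 -26.62  -2.89] len 43.0
rotvec [-0.001  0.     0.734]
rotvec [-0.000e+00 -1.000e-03 -2.408e+00]
```

Call:
step_arm(
  plan=[
    {"x":-3.2,"y":-2.6,"z":-0.3,"wx":0,"wy":0,"wz":0.1},
    {"x":-6.4,"y":-5.2,"z":-0.6,"wx":0,"wy":0,"wz":0.2},
    {"x":-9.6,"y":-7.8,"z":-0.9,"wx":0,"wy":0,"wz":0.3},
    {"x":-12.8,"y":-10.4,"z":-1.2,"wx":0,"wy":0,"wz":0.4},
    {"x":-16,"y":-13,"z":-1.5,"wx":0,"wy":0,"wz":0.5},
  ],
  gripper=1,
)

```text
t: 0.52
position: [0.3113, 0.3222, 0.2459]
tool_rot: [0.437, 0.899, -0.001, -0.0]
contact_force: [1.0, 0.9, -0.6]
grip_width: 0.999
```

```bash
python3 -c "
from h import *
rel((.42,.13,.26),25)"
```

```text
t 0.5167 pos [0.3113 0.3222 0.2459] F [ 1.   0.9 -0.6] grip 0.999 j [ 0.7   0.15  1.88 -0.    1.11  0.03]
jaw deg 38.14
shift cm [-21.84  -3.32  -1.4 ] len 22.1
rotvec [-0.001  0.001  0.229]
rotvec [-1.000e-03 -2.000e-03 -2.912e+00]
```

Call:
step_arm(
  plan=[
    {"x":-4,"y":-0.6,"z":-0.3,"wz":0.1},
    {"x":-8,"y":-1.2,"z":-0.6,"wz":0.2},
    {"x":-12,"y":-1.8,"z":-0.9,"wz":0.23},
    {"x":-16,"y":-2.4,"z":-1.2,"wz":0.23},
    {"x":-20,"y":-3,"z":-1.4,"wz":0.23},
  ],
)

```text
$.plan[0]: bad value
```

```bash
python3 -c "
from h import *
rel((.56,.03,.25),10.3)"
```

```text
t 0.5167 pos [0.3113 0.3222 0.2459] F [ 1.   0.9 -0.6] grip 0.999 j [ 0.7   0.15  1.88 -0.    1.11  0.03]
jaw deg 38.14
shift cm [-38.35   1.52  -0.4 ] len 38.4
rotvec [-0.001  0.001  0.486]
rotvec [-1.000e-03 -2.000e-03 -2.656e+00]
```

Call:
step_arm(
  plan=[
    {"x":-20,"y":-3,"z":-1.4,"wx":0,"wy":0,"wz":0.23},
    {"x":-20,"y":-3,"z":-1.4,"wx":0,"wy":0,"wz":0.23},
    {"x":-20,"y":-3,"z":-1.4,"wx":0,"wy":0,"wz":0.23},
    {"x":-20,"y":-3,"z":-1.4,"wx":0,"wy":0,"wz":0.23},
    {"x":-20,"y":-3,"z":-1.4,"wx":0,"wy":0,"wz":0.23},
  ],
)

```text
t: 0.93
position: [0.4117, 0.1442, 0.2602]
tool_rot: [0.538, 0.843, -0.001, 0.0]
contact_force: [0.7, 1.1, -0.6]
grip_width: 1.004
```

```bash
python3 -c "
from h import *
rel((.58,.03,.24),10.3)"
```

```text
t 0.9333 pos [0.4117 0.1442 0.2602] F [ 0.7  1.1 -0.6] grip 1.004 j [ 0.23  0.11  1.89 -0.    1.15 -0.2 ]
jaw deg 24.94
shift cm [-17.45  10.44   2.02] len 20.4
rotvec [-0.001  0.001  0.255]
rotvec [-1.000e-03 -1.000e-03 -2.886e+00]
```

Call:
step_arm(
  plan=[
    {"x":-17.5,"y":10.4,"z":2.0,"wx":0,"wy":0,"wz":0.255},
    {"x":-17.5,"y":10.4,"z":2.0,"wx":0,"wy":0,"wz":0.255},
    {"x":-17.5,"y":10.4,"z":2.0,"wx":0,"wy":0,"wz":0.255},
    {"x":-17.5,"y":10.4,"z":2.0,"wx":0,"wy":0,"wz":0.255},
    {"x":-17.5,"y":10.4,"z":2.0,"wx":0,"wy":0,"wz":0.255},
  ],
)

```text
t: 1.35
position: [0.5812, 0.0276, 0.2396]
tool_rot: [0.641, 0.768, -0.001, -0.0]
contact_force: [0.6, 0.4, 0.3]
grip_width: 0.996
```

Call:
step_arm(
  plan=[
    {"x":-0.5,"y":2.8,"z":4.0,"wx":0,"wy":0,"wz":0},
    {"x":-0.5,"y":2.8,"z":4.0,"wx":0,"wy":0,"wz":0},
    {"x":-0.5,"y":2.8,"z":4.0,"wx":0,"wy":0,"wz":0},
  ],
)

```text
t: 1.6
position: [0.609, 0.0272, 0.1962]
tool_rot: [0.641, 0.767, -0.003, -0.002]
contact_force: [-0.4, 0.8, 0.3]
grip_width: 0.999
```

```bash
python3 - <<'E'
from h import *
rel((.6134,.037,.15),10.3)
s=robot.state(); T=np.eye(4); T[:3,:3]=R.from_quat(s['tool_rot']).as_matrix(); T[:3,3]=s['position']
im,d=snap('wrist','w1'); Tw=T@robot.get_calibration('wrist')['hand_eye']; P=cloud('wrist',d,Tw); np.save('pics/Pw1',P)
P=P.reshape(-1,3); x,y,z=P.T
print(robot.state()['position'])
def rect(lab,m):
    q=P[m]
    if len(q)<5: print(lab,len(q)); return
    r=cv2.minAreaRect(q[:,:2].astype(np.float32)*1000); print(lab,len(q),np.round(r[0],1),np.round(r[1],1),round(r[2],2),'z',q[:,2].mean().round(4))
near=(abs(x-.6134)<.03)&(abs(y-.037)<.024)
rect('flange top',near&(z>.078)&(z<.087)); rect('flange',near&(z>.07)&(z<.09))
rect('die',(abs(z-.064)<.003)&(x>.54)&(x<.68)&(y>-.02)&(y<.15))
rect('lug',(z>.095)&(z<.115)&(y<-.02)&(y>-.07))
print(np.histogram(z[near],bins=np.arange(.04,.1,.005)))
E
```

```text
t 1.6 pos [0.609  0.0272 0.1962] F [-0.4  0.8  0.3] grip 0.999 j [-0.03  0.5   1.52 -0.    1.13 -0.21]
jaw deg 10.25
shift cm [0.88 0.64 4.62] len 4.7
rotvec [-0.007 -0.    -0.001]
rotvec [-0.     0.011  3.141]
[0.60882824 0.02771508 0.19830212]
flange top 393 [611.1  38.4] [40.1 36.1] 10.34 z 0.0821
flange 459 [610.9  38.3] [40.5 36.5] 10.34 z 0.0809
die 17784 [610.9  67. ] [110.5 150.8] 10.45 z 0.0643
lug 1064 [625.7 -39.5] [49.6 10.5] 11.02 z 0.1037
(array([   1, 1387,  320,   98, 1545,  263,   34,   54,  371,    0,    0]), array([0.04 , 0.045, 0.05 , 0.055, 0.06 , 0.065, 0.07 , 0.075, 0.08 ,
       0.085, 0.09 , 0.095]))
```

View pics/w1.png

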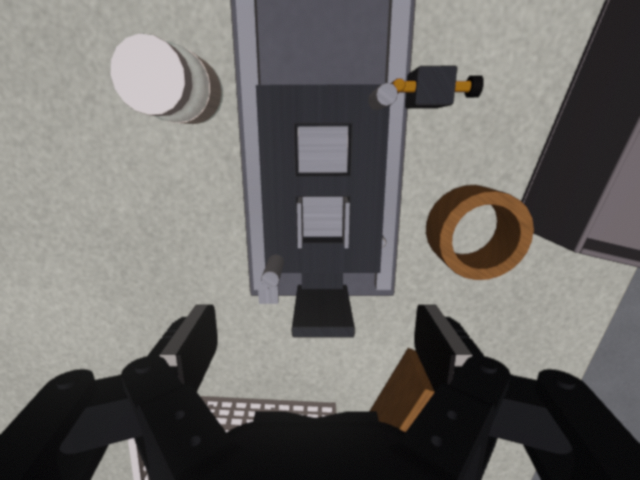

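The wrist view shows the bracket's flanges at cols 300 and 347, row 225, and the filler at (323,150). Wrist and top measurements agree to 2 mm, so I'll descend.

```bash
python3 -c "
from h import *
rel((.612,.038,.066),10.4)"
```

```text
t 1.65 pos [0.6088 0.0277 0.1983] F [0.  0.5 1.4] grip 1.0 j [-0.03  0.49  1.52 -0.    1.13 -0.21]
jaw deg 10.29
shift cm [ 0.96  0.55 13.23] len 13.3
rotvec [-0.004  0.    -0.002]
rotvec [0.    0.007 3.14 ]
```

Call:
step_arm(
  plan=[
    {"x":0.96,"y":0.55,"z":3,"wx":-0.004,"wy":0,"wz":0},
    {"x":0.96,"y":0.55,"z":6,"wx":-0.004,"wy":0,"wz":0},
    {"x":0.96,"y":0.55,"z":9,"wx":-0.004,"wy":0,"wz":0},
    {"x":0.96,"y":0.55,"z":11,"wx":-0.004,"wy":0,"wz":0},
    {"x":0.96,"y":0.55,"z":12,"wx":-0.004,"wy":0,"wz":0},
  ],
  gripper=0.8,
)

```text
t: 2.07
position: [0.6106, 0.0388, 0.0775]
tool_rot: [0.64, 0.768, -0.001, -0.001]
contact_force: [-0.2, 0.0, 0.2]
grip_width: 0.798
```

```bash
python3 - <<'E'
from h import *
rel((.612,.038,.066),10.4)
snap('wrist','w2')
s=robot.state()
E
```

```text
t 2.0667 pos [0.6106 0.0388 0.0775] F [-0.2  0.   0.2] grip 0.798 j [-0.01  0.65  1.6  -0.    0.9  -0.19]
jaw deg 10.35
shift cm [-0.1   0.13  1.15] len 1.2
rotvec [-0.002 -0.    -0.001]
rotvec [-0.000e+00  3.000e-03  3.141e+00]
```

View pics/w2.png

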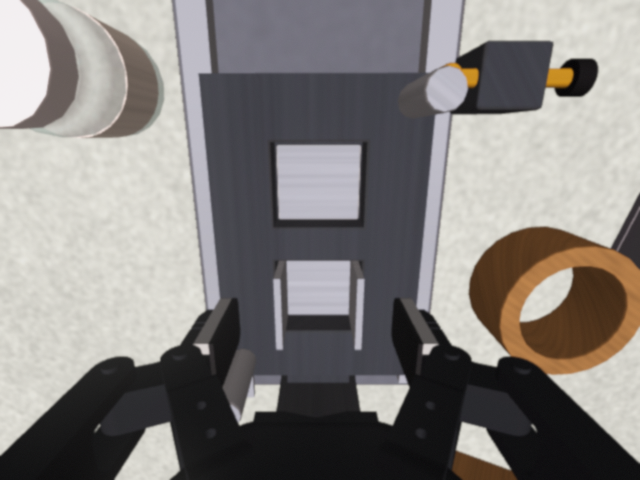

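Call:
step_arm(
  plan=[
    {"x":-0.1,"y":0.1,"z":0.6,"wx":0,"wy":0,"wz":0},
    {"x":-0.1,"y":0.1,"z":1.2,"wx":0,"wy":0,"wz":0},
    {"x":-0.1,"y":0.1,"z":1.2,"wx":0,"wy":0,"wz":0},
  ],
)

```text
t: 2.37
position: [0.6117, 0.0379, 0.0652]
tool_rot: [0.64, 0.768, -0.001, -0.001]
contact_force: [0.0, -0.0, -0.4]
grip_width: 0.801
```

Call:
step_arm(
  plan=[
    {"x":0,"y":0,"z":0,"wx":0,"wy":0,"wz":0},
    {"x":0,"y":0,"z":0,"wx":0,"wy":0,"wz":0},
    {"x":0,"y":0,"z":0,"wx":0,"wy":0,"wz":0},
    {"x":0,"y":0,"z":0,"wx":0,"wy":0,"wz":0},
    {"x":0,"y":0,"z":0,"wx":0,"wy":0,"wz":0},
  ],
  gripper=0.35,
  squeeze=30,
)

```text
t: 2.78
position: [0.6121, 0.0379, 0.0662]
tool_rot: [0.64, 0.768, -0.0, -0.0]
contact_force: [-2.0, -0.3, 7.2]
grip_width: 0.461
```

```bash
python3 - <<'E'
from h import *
rel((.612,.038,.066),10.4)
snap('wrist','w3')
E
```

```text
t 2.7833 pos [0.6121 0.0379 0.0662] F [-2.  -0.3  7.2] grip 0.461 j [-0.01  0.67  1.6  -0.    0.88 -0.19]
jaw deg 10.35
shift cm [ 0.01 -0.01  0.02] len 0.0
rotvec [-0.001  0.    -0.001]
rotvec [0.000e+00 2.000e-03 3.141e+00]
```

View pics/w3.png

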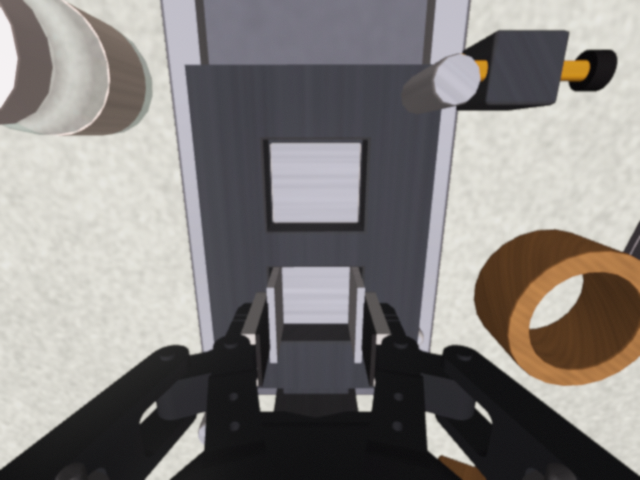

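The fingers have closed on both flanges, with a width of 0.46, or about 39 mm. Now I'll lift.

Call:
step_arm(
  plan=[
    {"x":0,"y":0,"z":-0.5,"wx":0,"wy":0,"wz":0},
    {"x":0,"y":0,"z":-1.5,"wx":0,"wy":0,"wz":0},
    {"x":0,"y":0,"z":-3,"wx":0,"wy":0,"wz":0},
    {"x":0,"y":0,"z":-5,"wx":0,"wy":0,"wz":0},
    {"x":0,"y":0,"z":-7,"wx":0,"wy":0,"wz":0},
  ],
  squeeze=40,
)

```text
t: 3.25
position: [0.612, 0.0379, 0.1375]
tool_rot: [0.64, 0.768, -0.001, -0.0]
contact_force: [0.2, 0.2, -0.7]
grip_width: 0.454
```

```bash
python3 - <<'E'
from h import *
rel((.612,.038,.066),10.4)
s=robot.state(); T=np.eye(4); T[:3,:3]=R.from_quat(s['tool_rot']).as_matrix(); T[:3,3]=s['position']
im,d=snap('wrist','w4'); c=robot.get_calibration('wrist'); Pt=cloud('wrist',d,c['hand_eye'])
np.save('pics/Pt4',Pt)
# mate & basket from earlier top: rim edges
P=np.load('pics/Ptop.npy'); 
E
```

```text
t 3.25 pos [0.612  0.0379 0.1375] F [ 0.2  0.2 -0.7] grip 0.454 j [-0.01  0.57  1.56 -0.    1.01 -0.19]
jaw deg 10.35
shift cm [0.01 0.01 7.15] len 7.1
rotvec [-0.001  0.    -0.001]
rotvec [0.000e+00 2.000e-03 3.141e+00]
```

View pics/w4.png

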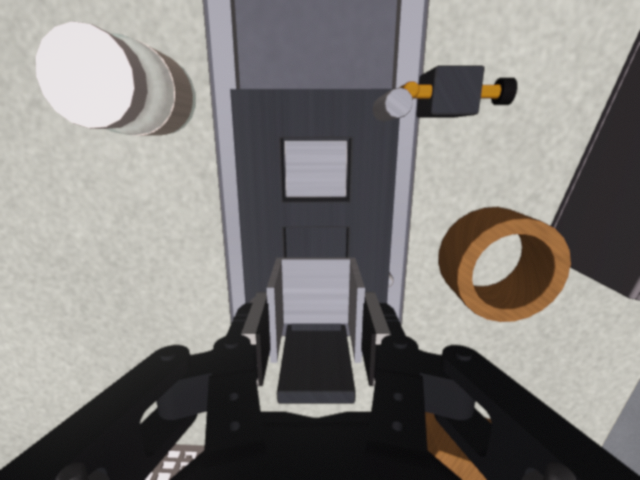

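The bracket is in the grip and clear of the die, and the filler is still in its cavity at (316,168). Now I'll check the bracket's tilt in the hand and the basket geometry.

```bash
python3 - <<'E'
from h import *
Pt=np.load('pics/Pt4.npy'); q=Pt[266:318,288:345].reshape(-1,3)
A=np.c_[q[:,:2],np.ones(len(q))]; c,res,_,_=np.linalg.lstsq(A,q[:,2],rcond=None)
print('base plane slope',c.round(3),'mean',q.mean(0).round(4),'std',(A@c-q[:,2]).std().round(5))
P=np.load('pics/Ptop.npy').reshape(-1,3); Q=np.load('pics/Pscene.npy').reshape(-1,3)
im=np.load('pics/top0.npz')['im'].reshape(-1,3)
for n,P in (('top',P),('scene',Q)):
    x,y,z=P.T
    a=np.radians(7.1)
    for a in np.radians([6.5,7.1,7.7]):
        # coordinates along basket axes
        u=x*np.cos(a)+y*np.sin(a); v=-x*np.sin(a)+y*np.cos(a)
        m=(z>.044)&(z<.055)&(x>.4)&(x<.78)&(y<-.16)&(y>-.5)
        # restrict by dropping carton: carton 70 high, excluded by cc
        lab=m.reshape(480,640).astype(np.uint8); k,L,S,_=cv2.connectedComponentsWithStats(lab); 
        i=1+np.argmax(S[1:,4]); mm=(L==i).ravel()
        print(n,np.degrees(a).round(1),mm.sum(),'u',np.percentile(u[mm],[.5,1,99,99.5]).round(4),'v',np.percentile(v[mm],[.5,1,99,99.5]).round(4))
    r=cv2.minAreaRect(P[mm][:,:2].astype(np.float32)*1000); print(r)
E
```

```text
base plane slope [-0.521  0.002  0.017] mean [ 0.0006 -0.0007  0.0164] std 0.00881
top 6.5 1103 u [0.4205 0.4207 0.6506 0.651 ] v [-0.4864 -0.4861 -0.2733 -0.2729]
top 7.1 1103 u [0.4168 0.4171 0.6465 0.6466] v [-0.4915 -0.4912 -0.2792 -0.2792]
top 7.7 1103 u [0.4125 0.4128 0.6427 0.6429] v [-0.4975 -0.4972 -0.2845 -0.2841]
((575.4174194335938, -316.82647705078125), (230.26071166992188, 213.74794006347656), 7.149653434753418)
scene 6.5 2127 u [0.419  0.4199 0.6508 0.651 ] v [-0.4883 -0.4878 -0.2747 -0.2743]
scene 7.1 2127 u [0.4153 0.4159 0.6463 0.6466] v [-0.4934 -0.4931 -0.2806 -0.2802]
scene 7.7 2127 u [0.411  0.4115 0.6424 0.6428] v [-0.4994 -0.4992 -0.2862 -0.2858]
((573.6702270507812, -318.18536376953125), (234.60533142089844, 214.3185272216797), 7.0752410888671875)
```

```bash
python3 - <<'E'
from h import *
Pt=np.load('pics/Pt4.npy')
for v in range(262,326,6): print(v,np.median(Pt[v,290:343],axis=0).round(4))
for u in range(286,350,8): print(u,np.median(Pt[285:310,u],axis=0).round(4))
rel((.6423,-.2638,.16),97.1)
E
```

```text
262 [ 0.0167 -0.0007  0.0169]
268 [ 0.0135 -0.0007  0.0168]
274 [ 0.0103 -0.0007  0.0168]
280 [ 0.0068 -0.0007  0.0172]
286 [ 0.0036 -0.0007  0.0169]
292 [ 0.     -0.0012  0.0172]
298 [-0.0032 -0.0007  0.0169]
304 [-0.0067 -0.0007  0.0171]
310 [-0.0101 -0.0012  0.0168]
316 [-0.0137 -0.0007  0.0169]
322 [-0.0173 -0.0007  0.0169]
286 [-0.0023 -0.0162  0.017 ]
294 [-0.0028 -0.0121  0.017 ]
302 [-0.0027 -0.0079  0.0171]
310 [-0.0028 -0.0038  0.017 ]
318 [-0.003   0.0004  0.017 ]
326 [-0.003   0.0045  0.017 ]
334 [-0.0026  0.0086  0.0171]
342 [-0.0028  0.0128  0.0171]
t 3.3 pos [0.614  0.038  0.1419] F [ 2.5 -0.   2.5] grip 0.458 j [-0.01  0.56  1.56 -0.    1.02 -0.19]
jaw deg 10.35
shift cm [-30.2   -2.63  -1.79] len 30.4
rotvec [ 0.003  0.004 -1.514]
rotvec [ 0.004 -0.003  1.628]
```

Call:
step_arm(
  plan=[
    {"x":-1.5,"y":0,"z":-2,"wx":0,"wy":0,"wz":0.1},
    {"x":-4.5,"y":0,"z":-3,"wx":0,"wy":0,"wz":0.2},
    {"x":-7.5,"y":-0.5,"z":-3,"wx":0,"wy":0,"wz":0.3},
    {"x":-10.5,"y":-1,"z":-3,"wx":0,"wy":0,"wz":0.4},
    {"x":-13.5,"y":-1,"z":-3,"wx":0,"wy":0,"wz":0.5},
  ],
)

```text
t: 3.72
position: [0.6278, -0.098, 0.1728]
tool_rot: [0.812, 0.584, 0.002, 0.002]
contact_force: [1.6, -0.5, -1.4]
grip_width: 0.454
```

```bash
python3 -c "
from h import *
rel((.6423,-.2638,.14),97.1)"
```

```text
t 3.7167 pos [ 0.6278 -0.098   0.1728] F [ 1.6 -0.5 -1.4] grip 0.454 j [-0.23  0.56  1.48  0.    1.1   0.1 ]
jaw deg -18.57
shift cm [-15.26   6.64   3.3 ] len 17.0
rotvec [ 0.004  0.004 -2.019]
rotvec [ 0.004 -0.004  1.123]
```

Call:
step_arm(
  plan=[
    {"x":-3,"y":1.3,"z":0.6,"wx":0,"wy":0,"wz":0.12},
    {"x":-6,"y":2.6,"z":1.2,"wx":0,"wy":0,"wz":0.24},
    {"x":-9.2,"y":4,"z":1.8,"wx":0,"wy":0,"wz":0.36},
    {"x":-12.2,"y":5.3,"z":2.6,"wx":0,"wy":0,"wz":0.48},
    {"x":-15.3,"y":6.6,"z":3.3,"wx":0,"wy":0,"wz":0.6},
  ],
)

```text
t: 4.13
position: [0.6417, -0.2657, 0.1401]
tool_rot: [0.949, 0.315, 0.002, 0.001]
contact_force: [0.3, 0.4, -1.4]
grip_width: 0.46
```

```bash
python3 -c "
from h import *
rel((.6423,-.2638,.12),97.1)"
```

```text
t 4.1333 pos [ 0.6417 -0.2657  0.1401] F [ 0.3  0.4 -1.4] grip 0.46 j [-0.46  0.7   1.32  0.    1.12  0.47]
jaw deg -53.29
shift cm [ 0.15 -0.12  2.01] len 2.0
rotvec [ 0.006  0.003 -2.625]
rotvec [ 0.003 -0.005  0.517]
```

Call:
step_arm(
  plan=[
    {"x":0.1,"y":-0.1,"z":0.5,"wx":0.003,"wy":-0.005,"wz":0.12},
    {"x":0.1,"y":-0.1,"z":1,"wx":0.003,"wy":-0.005,"wz":0.24},
    {"x":0.1,"y":-0.1,"z":1.5,"wx":0.003,"wy":-0.005,"wz":0.36},
    {"x":0.1,"y":-0.1,"z":2,"wx":0.003,"wy":-0.005,"wz":0.48},
    {"x":0.1,"y":-0.1,"z":2,"wx":0.003,"wy":-0.005,"wz":0.517},
  ],
)

```text
t: 4.55
position: [0.6415, -0.2642, 0.1193]
tool_rot: [0.998, 0.058, -0.001, -0.001]
contact_force: [0.6, 0.3, -0.6]
grip_width: 0.458
```

Call:
step_arm(
  plan=[
    {"x":0,"y":0,"z":0,"wx":0,"wy":0,"wz":0},
  ],
)

```text
t: 4.63
position: [0.6414, -0.2642, 0.1194]
tool_rot: [0.998, 0.057, -0.001, -0.001]
contact_force: [-0.4, -0.3, -1.0]
grip_width: 0.457
```

```bash
python3 - <<'E'
from h import *
rel((.6423,-.2638,.12),97.1)
s=robot.state(); T=np.eye(4); T[:3,:3]=R.from_quat(s['tool_rot']).as_matrix(); T[:3,3]=s['position']
im,d=snap('wrist','w5'); P=cloud('wrist',d,T@robot.get_calibration('wrist')['hand_eye']); np.save('pics/Pw5',P)
snap('scene','s5')
E
```

```text
t 4.6333 pos [ 0.6414 -0.2642  0.1194] F [-0.4 -0.3 -1. ] grip 0.457 j [-0.46  0.73  1.33  0.    1.09  1.  ]
jaw deg -83.43
shift cm [ 0.1  -0.03 -0.06] len 0.1
rotvec [3.000e-03 2.000e-03 3.132e+00]
rotvec [-0.001  0.002 -0.009]
```

View pics/w5.png

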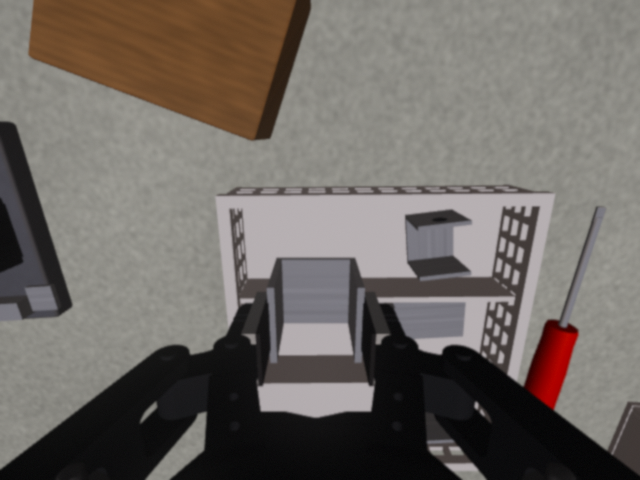

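View pics/s5.png

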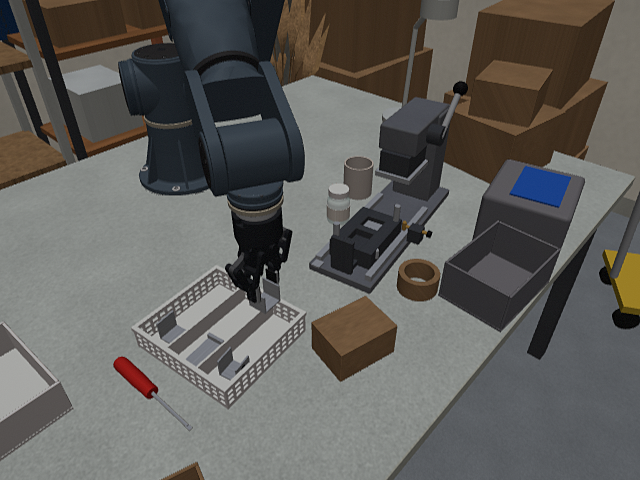

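In the wrist view the mate is at (437,245) in the far bay, the one under the held bracket. The divider runs along row 288 and the far wall along row 190. I'll check the walls' x in the tool's frame.

```bash
python3 - <<'E'
from h import *
P=np.load('pics/Pw5.npy').reshape(-1,3)
a=np.radians(7.1); c=np.array([.5745,-.3175]); d=P[:,:2]-c; u=d[:,0]*np.cos(a)+d[:,1]*np.sin(a); v=-d[:,0]*np.sin(a)+d[:,1]*np.cos(a); z=P[:,2]
m=(abs(z-.050)<.004)&(u>.09)&(u<.13)&(abs(v)<.08); print('far wall u',np.percentile(u[m],[2,50,98]).round(4),m.sum(), 'expect .109-.113')
m=(z>.034)&(z<.047)&(u>.02)&(u<.055)&(abs(v)<.1)&((v<0)|(v>.08)); print('divider u',np.percentile(u[m],[2,50,98]).round(4),np.percentile(z[m],98),m.sum(),'expect .035-.039')
m=(abs(z-.05)<.004)&(abs(u-.07)<.03)&(v>.08); print('+y wall v',np.percentile(v[m],[2,50,98]).round(4),m.sum(),'expect .1-.104')
m=(abs(z-.004)<.006)&(abs(u-.074)<.03)&(v<.0)&(v>-.09); print('floor z',np.median(z[m]),m.sum())
m=(z>.03)&(z<.045)&(abs(u-.074)<.03)&(v<0)&(v>-.09); print('mate u',np.percentile(u[m],[2,98]),np.percentile(v[m],[2,98]))
p=robot.state()['position'][:2]-c; print('tcp u v',p[0]*np.cos(a)+p[1]*np.sin(a),-p[0]*np.sin(a)+p[1]*np.cos(a))
rel((.642,-.264,.03),97.1)
E
```

```text
far wall u [0.1055 0.1097 0.1134] 3512 expect .109-.113
divider u [0.0241 0.0371 0.0546] 0.04634388877486525 1890 expect .035-.039
+y wall v [0.0991 0.1027 0.1071] 1161 expect .1-.104
floor z 0.004515058975783942 5684
mate u [0.05121978 0.09355334] [-0.0627861  -0.02438415]
tcp u v 0.07301571730825863 0.04463351812779205
t 4.7333 pos [ 0.6414 -0.2642  0.1195] F [ 0.4 -0.4 -1.1] grip 0.455 j [-0.46  0.73  1.33  0.    1.09  1.  ]
jaw deg -83.25
shift cm [ 0.07 -0.    8.95] len 9.0
rotvec [3.000e-03 2.000e-03 3.136e+00]
rotvec [-0.001  0.002 -0.006]
```

Call:
step_arm(
  plan=[
    {"x":0.1,"y":0,"z":2.5,"wx":0,"wy":0,"wz":0},
    {"x":0.1,"y":0,"z":5,"wx":0,"wy":0,"wz":0},
    {"x":0.1,"y":0,"z":7.2,"wx":0,"wy":0,"wz":0},
    {"x":0.1,"y":0,"z":8.4,"wx":0,"wy":0,"wz":0},
    {"x":0.1,"y":0,"z":8.9,"wx":0,"wy":0,"wz":0},
  ],
)

```text
t: 5.15
position: [0.6415, -0.2636, 0.0288]
tool_rot: [0.998, 0.059, -0.002, -0.001]
contact_force: [-0.3, -1.0, -1.4]
grip_width: 0.459
```

Call:
step_arm(
  plan=[
    {"x":0,"y":0,"z":0.1,"wx":0,"wy":0,"wz":0},
    {"x":0,"y":0,"z":0.2,"wx":0,"wy":0,"wz":0},
    {"x":0,"y":0,"z":0.3,"wx":0,"wy":0,"wz":0},
    {"x":0,"y":0,"z":0.4,"wx":0,"wy":0,"wz":0},
  ],
)

```text
t: 5.48
position: [0.6421, -0.2639, 0.026]
tool_rot: [0.998, 0.06, -0.001, -0.001]
contact_force: [-0.4, 0.4, -1.7]
grip_width: 0.459
```

Call:
step_arm(
  plan=[
    {"x":0,"y":0,"z":0.1,"wx":0,"wy":0,"wz":0},
    {"x":0,"y":0,"z":0.2,"wx":0,"wy":0,"wz":0},
    {"x":0,"y":0,"z":0.2,"wx":0,"wy":0,"wz":0},
  ],
)

```text
t: 5.73
position: [0.6423, -0.264, 0.0244]
tool_rot: [0.998, 0.06, -0.001, -0.001]
contact_force: [-0.1, -0.1, -0.4]
grip_width: 0.46
```

Call:
step_arm(
  plan=[
    {"x":0,"y":0,"z":0.1,"wx":0,"wy":0,"wz":0},
    {"x":0,"y":0,"z":0.15,"wx":0,"wy":0,"wz":0},
    {"x":0,"y":0,"z":0.15,"wx":0,"wy":0,"wz":0},
  ],
)

```text
t: 5.98
position: [0.6424, -0.2641, 0.0243]
tool_rot: [0.998, 0.06, -0.001, -0.001]
contact_force: [-6.2, 2.6, 11.9]
grip_width: 0.452
```

The bracket is touching the floor, with 12 N upward. I'll ease up slightly and release.

Call:
step_arm(
  plan=[
    {"x":0,"y":0,"z":0,"wx":0,"wy":0,"wz":0},
    {"x":0,"y":0,"z":0,"wx":0,"wy":0,"wz":0},
  ],
)

```text
t: 6.15
position: [0.6426, -0.2641, 0.0247]
tool_rot: [0.998, 0.06, -0.001, -0.0]
contact_force: [0.0, -0.1, -1.5]
grip_width: 0.454
```

Call:
step_arm(
  plan=[
    {"x":0,"y":0,"z":0,"wx":0,"wy":0,"wz":0},
    {"x":0,"y":0,"z":0,"wx":0,"wy":0,"wz":0},
    {"x":0,"y":0,"z":0,"wx":0,"wy":0,"wz":0},
    {"x":0,"y":0,"z":0,"wx":0,"wy":0,"wz":0},
  ],
  gripper=0.65,
)

```text
t: 6.48
position: [0.6426, -0.2641, 0.0246]
tool_rot: [0.998, 0.06, -0.001, -0.0]
contact_force: [-0.2, -0.2, -0.4]
grip_width: 0.652
```

```bash
python3 - <<'E'
from h import *
rel((.642,-.264,.13),97.1)
snap('wrist','w6')
E
```

```text
t 6.4833 pos [ 0.6426 -0.2641  0.0246] F [-0.2 -0.2 -0.4] grip 0.652 j [-0.46  0.85  1.36  0.    0.94  0.99]
jaw deg -83.16
shift cm [ -0.07  -0.03 -10.54] len 10.5
rotvec [2.000e-03 1.000e-03 3.137e+00]
rotvec [-0.001  0.001 -0.005]
```

View pics/w6.png

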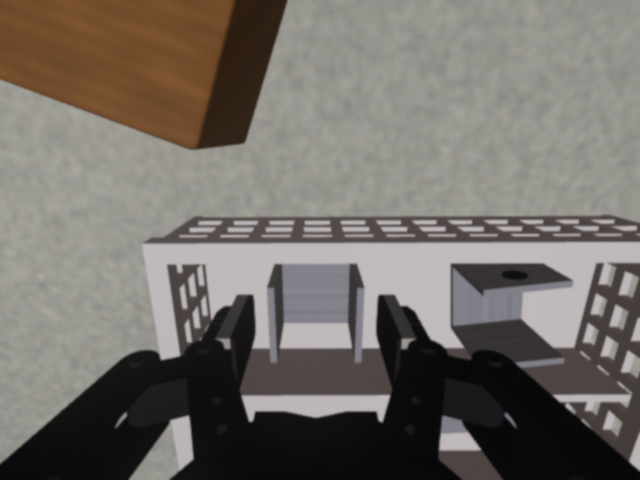

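The bracket stands on its base at (316,300), and there is a gap to both fingers. I'll retreat upward.

Call:
step_arm(
  plan=[
    {"x":0,"y":0,"z":-1,"wx":0,"wy":0,"wz":0},
    {"x":0,"y":0,"z":-3,"wx":0,"wy":0,"wz":0},
    {"x":0,"y":0,"z":-6,"wx":0,"wy":0,"wz":0},
    {"x":0,"y":0,"z":-9,"wx":0,"wy":0,"wz":0},
    {"x":0,"y":0,"z":-12,"wx":0,"wy":0,"wz":0},
  ],
)

```text
t: 6.95
position: [0.6426, -0.2642, 0.1467]
tool_rot: [0.998, 0.06, -0.0, -0.0]
contact_force: [0.0, -0.1, -0.9]
grip_width: 0.654
```

```bash
python3 - <<'E'
from h import *
im,d=snap('wrist','w7')
# push start: lug outer face. lug centre
a=np.radians(10.4); ex=np.array([np.cos(a),np.sin(a)]); ey=np.array([-np.sin(a),np.cos(a)])
lug=np.array([.626,-.0405]); print('from die centre', np.array([.612,.0378])+ey*(.028-.108))
for k in (-.045,-.02): print(k,(lug+ey*k).round(4))
p=lug+ey*-.045
rel((p[0],p[1],.14),10.4)
E
```

```text
from die centre [ 0.62644153 -0.04088572]
-0.045 [ 0.6341 -0.0848]
-0.02 [ 0.6296 -0.0602]
t 7.0 pos [ 0.6451 -0.2653  0.1537] F [ 2.2 -1.1  5.5] grip 0.647 j [-0.46  0.69  1.3   0.    1.14  0.99]
jaw deg -83.16
shift cm [  1.05 -18.06   1.3 ] len 18.1
rotvec [ 0.009 -0.002 -1.633]
rotvec [-0.002 -0.008  1.509]
```

View pics/w7.png

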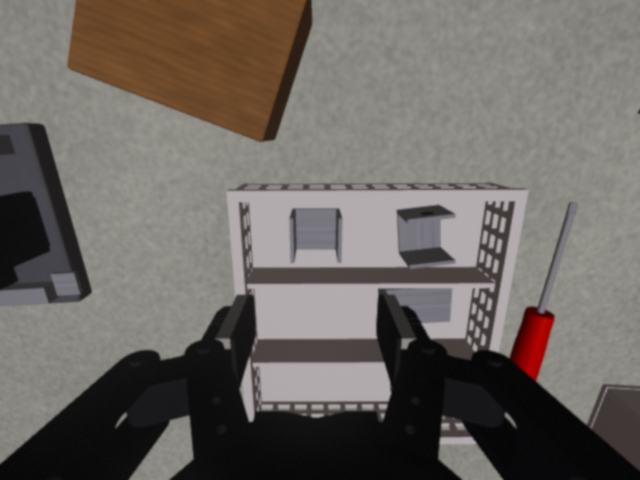

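The wrist view shows the new bracket upright at (317,235) and the mate at (425,238), with everything else in place. Now I'll shut the gripper and go behind the lug, jaws along the slide so the camera stays clear of the press.

Call:
step_arm(
  plan=[
    {"x":1,"y":-4,"z":0,"wx":0,"wy":-0.005,"wz":-0.06},
    {"x":1,"y":-8,"z":0,"wx":0,"wy":-0.005,"wz":-0.06},
    {"x":1,"y":-12,"z":0.5,"wx":0,"wy":-0.005,"wz":-0.06},
    {"x":1,"y":-16,"z":1,"wx":0,"wy":-0.005,"wz":-0.06},
    {"x":1,"y":-17.5,"z":1.5,"wx":0,"wy":-0.005,"wz":-0.06},
  ],
  gripper=0,
)

```text
t: 7.42
position: [0.6336, -0.086, 0.1386]
tool_rot: [0.996, 0.091, 0.001, 0.002]
contact_force: [1.0, 0.5, -0.5]
grip_width: 0.003
```

```bash
python3 -c "
from h import *
rel((.6341,-.0848,.08),100.4)"
```

```text
t 7.4167 pos [ 0.6336 -0.086   0.1386] F [ 1.   0.5 -0.5] grip 0.003 j [-0.21  0.61  1.49 -0.    1.04  1.18]
jaw deg -79.58
shift cm [ 0.06 -0.13  5.86] len 5.9
rotvec [ 3.000e-03  6.000e-03 -3.141e+00]
rotvec [ 0.004 -0.002  0.   ]
```

Call:
step_arm(
  plan=[
    {"x":0,"y":0,"z":2,"wx":0.004,"wy":-0.002,"wz":0},
    {"x":0,"y":0,"z":4,"wx":0.004,"wy":-0.002,"wz":0},
    {"x":0,"y":0,"z":5.9,"wx":0.004,"wy":-0.002,"wz":0},
    {"x":0,"y":0,"z":5.9,"wx":0.004,"wy":-0.002,"wz":0},
  ],
)

```text
t: 7.75
position: [0.632, -0.0859, 0.0765]
tool_rot: [0.996, 0.091, -0.003, -0.001]
contact_force: [-0.4, 0.5, -0.7]
grip_width: -0.002
```

```bash
python3 - <<'E'
from h import *
rel((.6341,-.0848,.08),100.4)
snap('wrist','w8'); snap('scene','s8')
E
```

```text
t 7.75 pos [ 0.632  -0.0859  0.0765] F [-0.4  0.5 -0.7] grip -0.002 j [-0.21  0.69  1.52  0.    0.94  1.18]
jaw deg -79.56
shift cm [ 0.22 -0.07 -0.35] len 0.4
rotvec [-8.000e-03 -3.000e-03 -3.141e+00]
rotvec [-0.002  0.005  0.001]
```

View pics/w8.png

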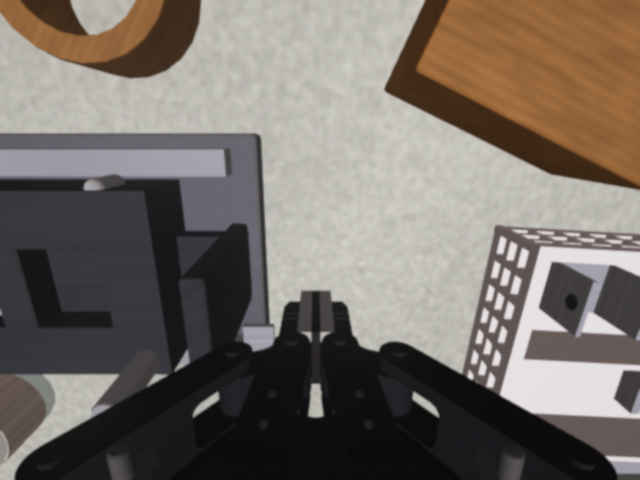

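View pics/s8.png

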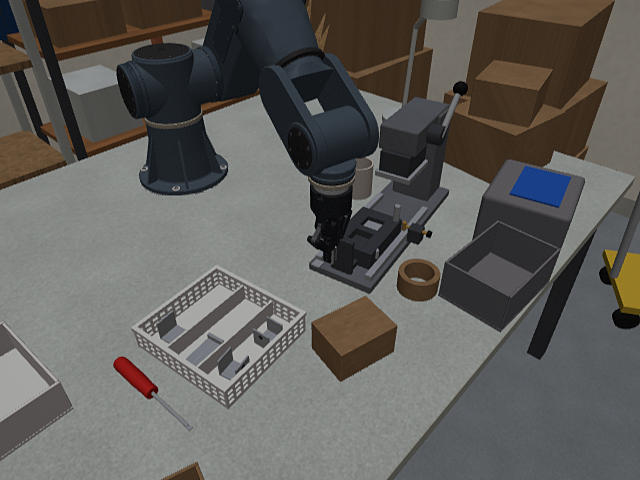

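The shut fingers' linkage flares out at cols 230–390, so I'll check how low it sits next to the lug.

```bash
python3 - <<'E'
from h import *
d=np.load('pics/w8.npz')['d']; P=cloud('wrist',d,robot.get_calibration('wrist')['hand_eye'])
for v in (300,330,350,370,390,420,450):
    print(v,[ (u,*(P[v,u]*1000).round(0)) for u in (100,150,200,235,265,285,300)])
q=P.reshape(-1,3); q=q[(abs(q[:,0])<.05)&(q[:,1]<0)&(q[:,1]>-.09)&(q[:,2]<-.0)]
for z0 in np.arange(-.09,0,.01):
    s=q[(q[:,2]>=z0)&(q[:,2]<z0+.01)]
    if len(s): print(z0.round(3),'y min',s[:,1].min().round(3),np.percentile(s[:,1],[5]).round(3),'x',s[:,0].min().round(3),s[:,0].max().round(3),len(s))
E
```

```text
300 [(100, np.float64(-13.0), np.float64(-122.0), np.float64(31.0)), (150, np.float64(-3.0), np.float64(-83.0), np.float64(12.0)), (200, np.float64(18.0), np.float64(-42.0), np.float64(-30.0)), (235, np.float64(-2.0), np.float64(-40.0), np.float64(10.0)), (265, np.float64(-27.0), np.float64(-33.0), np.float64(59.0)), (285, np.float64(-36.0), np.float64(-22.0), np.float64(77.0)), (300, np.float64(10.0), np.float64(-7.0), np.float64(-13.0))]
330 [(100, np.float64(-22.0), np.float64(-113.0), np.float64(14.0)), (150, np.float64(-20.0), np.float64(-86.0), np.float64(12.0)), (200, np.float64(6.0), np.float64(-44.0), np.float64(-30.0)), (235, np.float64(-17.0), np.float64(-40.0), np.float64(7.0)), (265, np.float64(-46.0), np.float64(-33.0), np.float64(53.0)), (285, np.float64(6.0), np.float64(-12.0), np.float64(-30.0)), (300, np.float64(11.0), np.float64(-6.0), np.float64(-38.0))]
350 [(100, np.float64(-33.0), np.float64(-114.0), np.float64(12.0)), (150, np.float64(-32.0), np.float64(-87.0), np.float64(10.0)), (200, np.float64(-3.0), np.float64(-44.0), np.float64(-31.0)), (235, np.float64(1
[... 1734 characters left out ...]
0), np.float64(-68.0)), (235, np.float64(18.0), np.float64(-16.0), np.float64(-92.0)), (265, np.float64(17.0), np.float64(-10.0), np.float64(-91.0)), (285, np.float64(15.0), np.float64(-6.0), np.float64(-90.0)), (300, np.float64(9.0), np.float64(-3.0), np.float64(-85.0))]
-0.09 y min -0.062 [-0.057] x -0.002 0.018 9066
-0.08 y min -0.058 [-0.05] x -0.011 0.017 6891
-0.07 y min -0.049 [-0.043] x -0.011 0.017 3375
-0.06 y min -0.041 [-0.036] x -0.013 0.013 3931
-0.05 y min -0.034 [-0.028] x -0.013 0.013 1263
-0.04 y min -0.049 [-0.048] x -0.013 0.027 1146
-0.03 y min -0.09 [-0.087] x -0.035 0.027 2848
-0.02 y min -0.09 [-0.088] x -0.039 0.027 1559
-0.01 y min -0.09 [-0.088] x -0.042 0.027 1257
```

The linkage flares only from 45 mm above the TCP, and the lug top is 30 mm above it, so it clears. I'll start pushing.

Call:
step_arm(
  plan=[
    {"x":0.2,"y":-1,"z":-0.4,"wx":0,"wy":0.004,"wz":0},
    {"x":0.2,"y":-1.8,"z":-0.4,"wx":0,"wy":0.004,"wz":0},
    {"x":0.2,"y":-2.4,"z":-0.4,"wx":0,"wy":0.004,"wz":0},
    {"x":0.2,"y":-3,"z":-0.4,"wx":0,"wy":0.004,"wz":0},
    {"x":0.2,"y":-3.6,"z":-0.4,"wx":0,"wy":0.004,"wz":0},
  ],
)

```text
t: 8.27
position: [0.6297, -0.0502, 0.0848]
tool_rot: [0.996, 0.091, 0.002, 0.0]
contact_force: [1.3, -2.2, 1.3]
grip_width: -0.006
```

```bash
python3 - <<'E'
from h import *
lug=np.array([.626,-.0405]);a=np.radians(10.4);ey=np.array([-np.sin(a),np.cos(a)])
p=lug+ey*(-.02+.10); rel((*p,.081),100.4)
E
```

```text
t 8.2667 pos [ 0.6297 -0.0502  0.0848] F [ 1.3 -2.2  1.3] grip -0.006 j [-0.15  0.66  1.54  0.    0.93  1.23]
jaw deg -79.56
shift cm [-0.18 -9.02  0.38] len 9.0
rotvec [ 7.000e-03  1.000e-03 -3.141e+00]
rotvec [ 0.001 -0.005  0.001]
```

Call:
step_arm(
  plan=[
    {"x":-0.1,"y":-1.4,"z":0.3,"wx":0,"wy":-0.004,"wz":0},
    {"x":-0.1,"y":-2.8,"z":0.3,"wx":0,"wy":-0.004,"wz":0},
    {"x":-0.1,"y":-4.2,"z":0.3,"wx":0,"wy":-0.004,"wz":0},
    {"x":-0.1,"y":-5.6,"z":0.3,"wx":0,"wy":-0.004,"wz":0},
    {"x":-0.1,"y":-7,"z":0.3,"wx":0,"wy":-0.004,"wz":0},
  ],
)

```text
t: 8.68
position: [0.616, 0.0198, 0.0821]
tool_rot: [0.996, 0.091, 0.001, 0.0]
contact_force: [3.1, -3.8, 1.9]
grip_width: -0.002
```

```bash
python3 - <<'E'
from h import *
lug=np.array([.626,-.0405]);a=np.radians(10.4);ey=np.array([-np.sin(a),np.cos(a)])
p=lug+ey*(-.017+.12); rel((*p,.081),100.4)
snap('wrist','w9'); im,d=snap('scene','s9')
P=cloud('scene',d).reshape(-1,3); c=(P[:,:2]-lug); u=c@np.array([np.cos(a),np.sin(a)]); v=c@ey; z=P[:,2]
m=(abs(z-.105)<.004)&(abs(u)<.026)&(v>-.02)&(v<.14); print(m.sum(),np.percentile(v[m],[2,50,98]))
E
```

```text
t 8.6833 pos [0.616  0.0198 0.0821] F [ 3.1 -3.8  1.9] grip -0.002 j [-0.04  0.65  1.59 -0.    0.91  1.35]
jaw deg -79.55
shift cm [-0.1  -4.19  0.11] len 4.2
rotvec [ 2.000e-03  1.000e-03 -3.141e+00]
rotvec [ 0.001 -0.002  0.001]
68 [0.04578814 0.05967151 0.0880973 ]
```

View pics/w9.png

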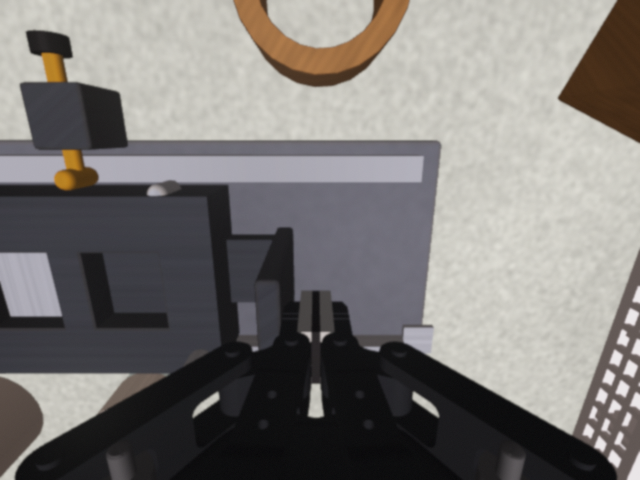

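View pics/s9.png

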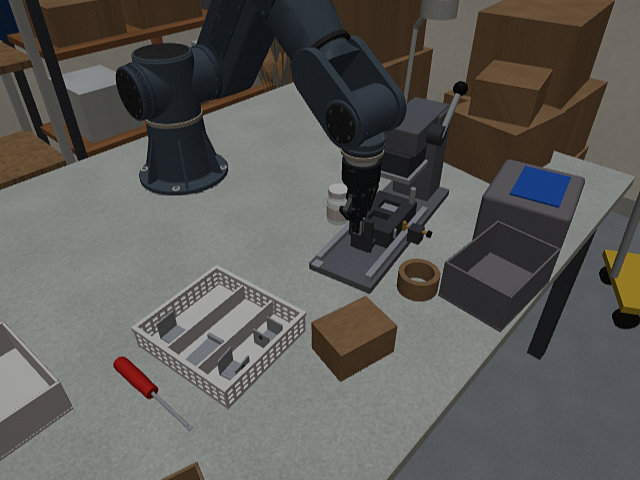

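The shuttle has slid about 80 mm, with the filler still lying in its cavity at (30,285) and no other contact. I'll continue, then slow down.

Call:
step_arm(
  plan=[
    {"x":-0.1,"y":-0.8,"z":0.1,"wx":0,"wy":0,"wz":0},
    {"x":-0.1,"y":-1.6,"z":0.1,"wx":0,"wy":0,"wz":0},
    {"x":-0.1,"y":-2.4,"z":0.1,"wx":0,"wy":0,"wz":0},
    {"x":-0.1,"y":-3,"z":0.1,"wx":0,"wy":0,"wz":0},
    {"x":-0.1,"y":-3.4,"z":0.1,"wx":0,"wy":0,"wz":0},
  ],
)

```text
t: 9.2
position: [0.6074, 0.055, 0.0802]
tool_rot: [0.996, 0.092, -0.001, -0.0]
contact_force: [-0.1, -2.5, -1.2]
grip_width: 0.003
```

Call:
step_arm(
  plan=[
    {"x":0,"y":-0.2,"z":0,"wx":0,"wy":0,"wz":0},
    {"x":0,"y":-0.4,"z":0,"wx":0,"wy":0,"wz":0},
    {"x":0,"y":-0.6,"z":0,"wx":0,"wy":0,"wz":0},
  ],
)

```text
t: 9.45
position: [0.6064, 0.0602, 0.0802]
tool_rot: [0.996, 0.092, -0.001, 0.0]
contact_force: [1.9, -6.7, -0.8]
grip_width: -0.002
```

Call:
step_arm(
  plan=[
    {"x":0,"y":-0.2,"z":0,"wx":0,"wy":0,"wz":0},
    {"x":0,"y":-0.4,"z":0,"wx":0,"wy":0,"wz":0},
    {"x":0,"y":-0.4,"z":0,"wx":0,"wy":0,"wz":0},
  ],
)

```text
t: 9.7
position: [0.6056, 0.0643, 0.0802]
tool_rot: [0.996, 0.092, -0.001, 0.0]
contact_force: [1.3, -2.6, -0.2]
grip_width: 0.003
```

Call:
step_arm(
  plan=[
    {"x":0,"y":-0.2,"z":0,"wx":0,"wy":0,"wz":0},
    {"x":0,"y":-0.4,"z":0,"wx":0,"wy":0,"wz":0},
    {"x":0,"y":-0.4,"z":0,"wx":0,"wy":0,"wz":0},
  ],
)

```text
t: 9.95
position: [0.6049, 0.0683, 0.0802]
tool_rot: [0.996, 0.092, -0.001, 0.0]
contact_force: [2.2, -3.3, -0.1]
grip_width: -0.002
```

```bash
python3 - <<'E'
from h import *
s=robot.state(); T=np.eye(4); T[:3,:3]=R.from_quat(s['tool_rot']).as_matrix(); T[:3,3]=s['position']
im,d=snap('wrist','w10'); P=cloud('wrist',d,T@robot.get_calibration('wrist')['hand_eye']).reshape(-1,3)
lug=np.array([.626,-.0405]);a=np.radians(10.4);ey=np.array([-np.sin(a),np.cos(a)])
c=(P[:,:2]-lug); u=c@np.array([np.cos(a),np.sin(a)]); v=c@ey; z=P[:,2]
m=(abs(z-.104)<.004)&(abs(u)<.026)&(v>.05)&(v<.2); print(m.sum(),'lug shift',np.percentile(v[m],[2,50,98])); rel((.605,.07,.08))
E
```

```text
2574 lug shift [0.09938233 0.12773998 0.13414841]
t 10.0 pos [0.6049 0.0683 0.0802] F [ 1.9 -3.1  0.2] grip -0.002 j [ 0.04  0.64  1.61 -0.    0.9   1.42]
jaw deg -79.43
shift cm [ 0.04 -0.17  0.02] len 0.2
```

View pics/w10.png

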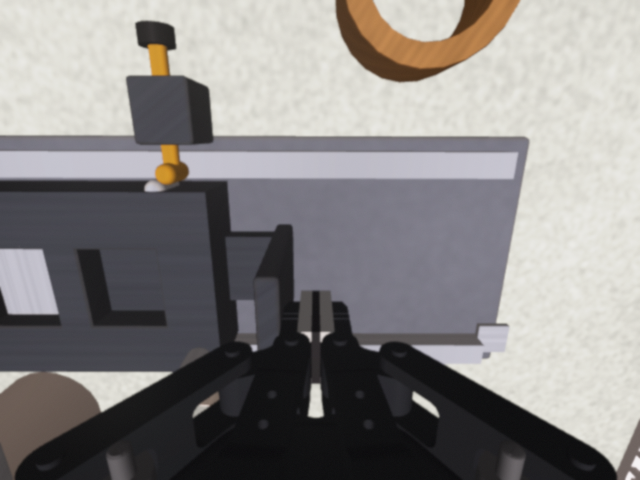

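The ridge at (160,186) is now right at the plunger's nose (170,172). I'll keep pushing until it reaches the stop.

Call:
step_arm(
  plan=[
    {"x":0,"y":-0.2,"z":0,"wx":0,"wy":0,"wz":0},
    {"x":0,"y":-0.4,"z":0,"wx":0,"wy":0,"wz":0},
    {"x":0,"y":-0.4,"z":0,"wx":0,"wy":0,"wz":0},
  ],
)

```text
t: 10.25
position: [0.6049, 0.0687, 0.0804]
tool_rot: [0.996, 0.092, -0.0, 0.003]
contact_force: [4.4, -28.5, -0.9]
grip_width: -0.003
```

The force rose to 28 N with no motion, which is well above the detent force, so this is the end stop. I'll back off.

Call:
step_arm(
  plan=[
    {"x":0,"y":0.5,"z":0,"wx":0,"wy":0,"wz":0},
    {"x":0,"y":2,"z":0,"wx":0,"wy":0,"wz":0},
    {"x":0,"y":4,"z":0,"wx":0,"wy":0,"wz":0},
    {"x":0,"y":6,"z":-1,"wx":0,"wy":0,"wz":0},
    {"x":0,"y":8,"z":-4,"wx":0,"wy":0,"wz":0},
  ],
)

```text
t: 10.67
position: [0.6174, -0.0104, 0.1175]
tool_rot: [0.996, 0.093, -0.004, 0.002]
contact_force: [0.1, 0.9, -0.1]
grip_width: -0.002
```

Call:
step_arm(
  plan=[
    {"x":0,"y":2,"z":-4,"wx":0,"wy":0,"wz":0},
    {"x":0,"y":2,"z":-8,"wx":0,"wy":0,"wz":0},
    {"x":0,"y":2,"z":-8,"wx":0,"wy":0,"wz":0},
    {"x":0,"y":2,"z":-8,"wx":0,"wy":0,"wz":0},
  ],
)

```text
t: 11.0
position: [0.6226, -0.0302, 0.1998]
tool_rot: [0.996, 0.092, -0.002, 0.002]
contact_force: [-0.6, 0.7, -0.9]
grip_width: 0.001
```

```bash
python3 - <<'E'
from h import *
rel((.605,.07,.08))
s=robot.state(); T=np.eye(4); T[:3,:3]=R.from_quat(s['tool_rot']).as_matrix(); T[:3,3]=s['position']
im,d=snap('wrist','w11'); P=cloud('wrist',d,T@robot.get_calibration('wrist')['hand_eye']).reshape(-1,3)
lug=np.array([.626,-.0405]);a=np.radians(10.4);ex=np.array([np.cos(a),np.sin(a)]);ey=np.array([-np.sin(a),np.cos(a)])
c=(P[:,:2]-lug); u=c@ex; v=c@ey; z=P[:,2]
m=(abs(z-.104)<.004)&(abs(u)<.026)&(v>.05)&(v<.2)
if m.sum()>5: print(m.sum(),'lug shift',np.percentile(v[m],[2,50,98]))
im,d=snap('top','t11'); P=cloud('top',d).reshape(-1,3); s0=cloud('top',np.load('pics/top0.npz')['d']).reshape(-1,3)
for Q in (s0,P):
    c=(Q[:,:2]-lug); u=c@ex; v=c@ey; z=Q[:,2]
    m=(abs(z-.104)<.005)&(abs(u)<.024)&(v>-.02)&(v<.16); print('top lug',m.sum(),np.percentile(v[m],[5,50,95]).round(4))
t=im[:,:,::-1]; t=np.ascontiguousarray(t); sc,_=snap('scene','s11')
cv2.imwrite('pics/z11.png',np.hstack([cv2.resize(t[195:315,200:320],(400,400),interpolation=2),cv2.resize(t[195:315,370:490],(400,400),interpolation=2)]))
E
```

```text
t 11.0 pos [ 0.6226 -0.0302  0.1998] F [-0.6  0.7 -0.9] grip 0.001 j [-0.12  0.52  1.48 -0.01  1.15  1.27]
jaw deg -79.42
shift cm [  0.16 -10.22  11.94] len 15.7
1088 lug shift [0.12421198 0.12776886 0.13382768]
top lug 74 [-0.0055 -0.0011  0.0033]
top lug 6 [0.13   0.1324 0.1334]
```

View pics/z11.png

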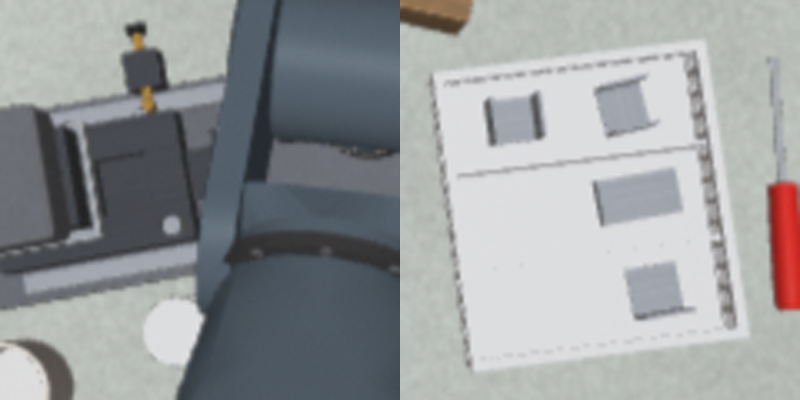

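View pics/w11.png

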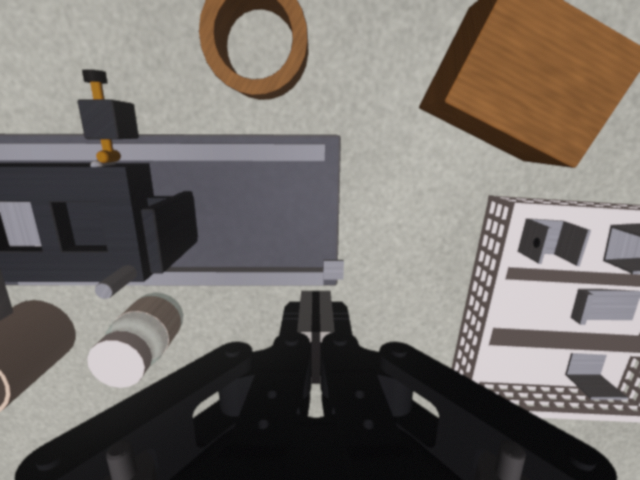

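View pics/s11.png

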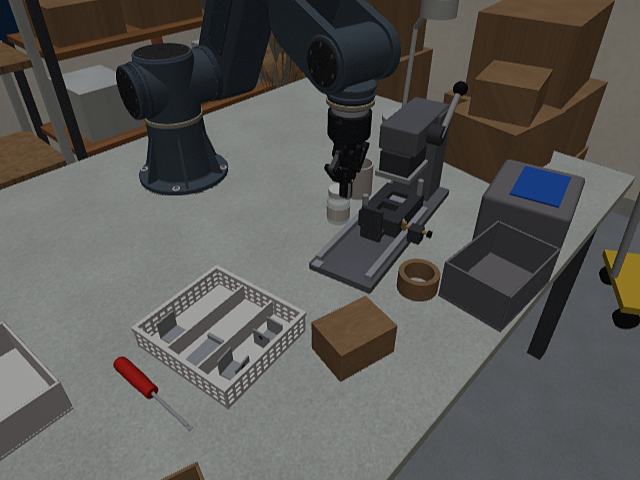

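The lug has moved about 0.129 m by the wrist camera and 0.13 m by the top camera. The push also ended hard against the stop. Nothing is touching the arm, so I'll hand in.

```bash
python3 -c "
from h import *
print(robot.hand_in())"
```

```text
the job is handed in; nothing more can be done
None
```

I gripped the bracket across its flanges, lifted it level out of the outer cavity and turned it about a quarter turn. I then set it down in the far (+x) bay beside the other U-bracket and released it on contact with the floor (about 12 N). After that I pushed the shuttle home with the shut fingers, backed off and handed in at about 11 s.

**Last checks:**
- **Bracket:** it stands upright on its base in the same bay as the other U-bracket, and it was clear of both fingers before I retreated.
- **Basket:** by eye, the other parts look unmoved in the final top view.
- **Shuttle:** the push force rose through the detent, then climbed to 28 N against the stop. The measured travel afterwards was about 0.129 m (wrist camera) and 0.13 m (top camera), with about 2 mm uncertainty. The top camera saw only 6 lug points, and the wrist camera's median alone read 0.128 m. All of these are above the 0.126 m required.
- **Filler plate:** it is still lying in its cavity.
- **Robot:** the arm was clear of everything, with contact force near zero.

No check failed. The top and wrist cameras placed the bracket about 2 mm apart before the grasp. The fingertips also brushed the die top with about 7 N while closing, which had no visible effect. The hand-in reported no verdict.

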